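# Find the empty reagent bottle by its weight and replace it

### The arm

A 7-joint arm with a two-finger parallel gripper is mounted at the origin on the work surface. World frame = base frame: x ahead of the robot, y to its left, z up, the work surface at z = 0. Lengths are in m, angles in rad, forces in N, time in s.
With the tool pointing down it reaches from about 0.425 to 0.925 m from the base axis. Payload 6.8 kg.
Tool frame: the origin (TCP) lies on the centre line of the jaws, within the pads' length; the fingertips stand 19 mm ahead of it and the grasp point (between the pads) is the TCP; z points along the fingers, y is the line along which they close (so a half turn about z gives the same grasp; the last joint's range is limited). The gripper opens to 85 mm and grips with 20 to 120 N. Pads are 22 mm wide; open, the fingers measure 114 mm over their backs; the gripper's body (76 mm by 85 mm) begins 54 mm behind the grasp point. The pads swing forward as they close: fully open they stand 13 mm farther back than shut.
Start: joints at [-1.34, 0.477, 0.022, 1.555, -0.011, 1.109, -0.083], TCP at [0.224, 0.637, 0.25] pointing down, gripper open.
Joint ranges: [-2.96, 2.96], [-0.34, 2.1], [-1.41, 1.46], [0.24, 2.44], [-1.37, 4.51], [0.17, 1.92], [-2.96, 2.96]. Speed limits (rad/s): [2.39, 2.39, 3.14, 3.14, 3.14, 3.14, 3.14].

### API

Orientations are given as a rotation vector (axis times angle).
In Python, from bench import r gives the robot as it stands. The module is installed in compiled form; this text tells all that it offers.
- The arm moves only by the tool arm_command, never from a script. Its argument "rows" is a list of rows, each an object of numbers: "fingers": the opening, from -1 (shut) to 1 (fully open); "x", "y", "z": the shift along the tool's x, y, z in m; "ax", "ay", "az": the turn, a rotation vector about the tool's x, y, z in degrees. In form: [{"fingers": .., "x": .., "y": .., "z": .., "ax": .., "ay": .., "az": ..}, ...]. A call has 1 to 10 rows; each row shifts and turns the commanded pose from where the row before left it, along the tool's axes as they then stand; what a row does not reach is not made up. A row lasts 1/12 s, in which the tool goes at most 41.7 mm and 7.16 degrees, less where a joint would pass 70% of its speed; a pose out of reach is approached as far as the arm can. A call is refused whole if a number of a shift passes 0.0417 or a number of a turn 7.16, either way. A call with a gripper value outside its range is refused whole. The fingers move at their own pace and stop on an object; "grip_force" is the grip in N (left out, the last holds). Time passes only in rows, so rows that do not move let the fingers close. It gives the time, the measured TCP pose, the force, the opening and the grip force at its end, in the units of the state.
- r.get_obs(): the state, without advancing time (a new reading comes with each control period).
- r.grab_frame(name): name is "scene" or "top" or "wrist"; returns a dict with "frame" (384x512x3 uint8, red, green, blue), "depth" (384x512 float32, m along the optical axis (not along the pixel's ray), 0 where there is no reading), "K" (3x3 intrinsics, pixels), "world_from_camera" (4x4, takes a point from camera to world coordinates). Camera axes: x right, y down, z forward; pixel columns grow to the right and rows downward; lengths in m; the calibration is good to about 2 mm. The wrist camera is an equidistant fisheye: a pixel r from the principal point sees the ray r / f radians off the axis. A picture is of the moment at which its call begins.
- r.hand_in(): hands the job in; it is judged then, once.
The state is a dict: "clock": time; "joints": joint angles; "qvel": joint speeds; "tau": joint torques, N m; "tcp_pos": TCP position; "orientation": TCP orientation; "contact_force": force on the tool from outside, world axes, zero at the start; "moment": the same for the moment, N m; "grip_width": finger opening in m; "gripper_force": force on a finger pad.
Only numpy, scipy, OpenCV 4.12 (cv2) and the standard library are available. Lean on these libraries where they do the work, as an engineer would, in place of code of your own. Each camera call takes 0.05 s, during which the arm holds its last target. There are 200 camera calls.

### The job

One of the three look-alike, opaque reagent bottles in the sloping rack has run empty; the other two are full. Find the empty one by its weight, put it in the grey used-bottle bin, and put the full spare bottle that stands on the bench into the seat it came from, fully down and leaning like its neighbours. Finish with all three seats holding full bottles, and do not disturb the other things on the bench.

Things in the scene. Friction and masses are not known exactly. Their poses are not given: they have to be found in the camera images.
- rack: white metal reagent rack, fixed, 170 x 272 mm; origin on the bench under its middle seat, x away from the robot, y along the row of seats to the left. Bottles in its three seats lean 28 degrees from vertical, tops towards -x (the robot), against a back board that bears part of their weight. They stand 86 mm apart, 36 mm free between them. A full bottle weighs about 400 g, the empty one about 50 g.
- seat_left: rubber pad 68 x 54 mm, floor of the left seat (rack +y). Origin at the centre of the pad's top, 60 mm above the bench; z up along the leaning bottle, x away from the back board, y along the row. The bottle's base stands on the pad, its centre line about 3 mm to -x of the origin.
- seat_middle: the middle seat's pad, same size and axes. The pocket round each pad measures 73 mm in x and 56 mm in y; its side walls and front lip rise 26 and 24 mm above the pad, the back board 83 mm (all along z). A bottle lifted 30 mm along z is clear of walls and lip and can be drawn off the back board, so that the gripper alone carries it. The caps' tops stand about 175 mm above the bench.
- seat_right: the right seat's pad (rack -y), same size, axes and pocket. Each of the three bottles looks the same: opaque white, body 66 mm (x) x 50 mm (y) x 100 mm with flat sides, round blue screw cap 36 mm across, its top 128 mm above the base.
- spare: full spare bottle, same shape and size as those in the rack (66 x 50 x 100 mm body, cap top at 128 mm, about 400 g), upright on the bench. Origin at the centre of its underside, z up, y across the 50 mm side. It may go in the seat either way round.
- bin_mat: rubber mat that covers the floor of the open grey used-bottle bin (200 x 160 mm outside, 4 mm walls, rim 75 mm above the bench, fixed). Origin at the centre of the mat's top, 9 mm above the bench, z up, x along the long side.
- jar: bystander: small round white bottle with blue cap, 54 mm across, 86 mm high; origin at the centre of its underside
- beaker: bystander: glass beaker, 66 mm across, 85 mm high; origin at the centre of its underside
- tip_box: bystander: pipette tip box, 87 x 122 x 76 mm; origin at the centre of its underside
- tube_rack: bystander: white tube rack with capped tubes, 60 x 200 x 96 mm; origin at the centre of its underside
- marker: bystander: marker pen lying on the bench, 133 mm long, 20 mm wide at the clip; origin on the bench under its barrel
- timer: bystander: bench timer, 60 x 75 x 25 mm; origin at the centre of its underside
There are look-alikes about, which are no part of the job. What is shaped like the spare but red or turquoise is not meant.

How it is judged:
At the end, for the whole second after the job is handed in: Each of the three seat pads carries a full bottle's weight (more than 0.9 N on the pad, which the empty bottle cannot give); the spare stands in one of the seats, within 10 mm of the pad's centre and 7 degrees of its axis, at rest; and the bin's mat carries the empty bottle (0.12 to 1.6 N) (contact force between each of seat_left, seat_middle, seat_right and anything else above 0.9 N and ((distance between spare and seat_left below 0.01 m and angle between the z axis of spare and the z axis of seat_left, either way round below 0.12 rad) or (distance between spare and seat_middle below 0.01 m and angle between the z axis of spare and the z axis of seat_middle, either way round below 0.12 rad) or (distance between spare and seat_right below 0.01 m and angle between the z axis of spare and the z axis of seat_right, either way round below 0.12 rad)) and linear speed of spare below 0.02 m/s and contact force between bin_mat and anything else between 0.12 and 1.6 N); the robot touches nothing.
It fails at once if a bystander (jar, beaker, tip box, tube rack, marker or timer) is pushed more than 30 mm (distance of any of jar, beaker, tip_box, tube_rack, marker, timer from where it was at the start of the episode above 0.03 m).
It also fails if it takes over 72 s, if anything falls off the work surface, if the arm or the gripper's body presses on something with over 40 N, if the wrist force passes 120 N, or if a joint passes its speed limit or range.

## Working session

There is one attempt and no reset: what is moved stays moved. The work goes in short steps, Python scripts to look and compute and a tool call to move; the robot and the scene stay as the last step left them, time stands still between calls to the robot, and variables do not carry over. Pictures are saved under pics/ and viewed, at most 10 in all, crops included, and the job is handed in when it is done.

Besides the shell and the picture viewer there is one more tool, called after ">>>" as name(argument=value, ...) on one line, values as JSON. arm_command: Moves the arm, as the interface text tells. Its arguments: {"type":"object","properties":{"rows":{"type":"array"},"grip_force":{"type":"number"}},"required":["rows"]}

```bash
mkdir -p pics
cat > h.py <<'E'
import numpy as np, cv2
from bench import r
def grab(n):
    d=r.grab_frame(n); return d
def pts(d):
    K=d["K"];T=d["world_from_camera"];z=d["depth"]
    v,u=np.mgrid[:z.shape[0],:z.shape[1]]
    P=np.stack([(u-K[0,2])/K[0,0]*z,(v-K[1,2])/K[1,1]*z,z],-1)
    return P@T[:3,:3].T+T[:3,3]
E
python3 - <<'E'
from h import *
for n in("scene","top"):
    d=grab(n); cv2.imwrite(f"pics/{n}0.png",d["frame"][...,::-1]); np.savez(f"{n}0.npz",**d)
    print(n,d["K"].round(1).tolist(),d["world_from_camera"].round(3).tolist(),(d["depth"]>0).mean())
o=r.get_obs(); print({k:np.round(v,3).tolist() for k,v in o.items()})
E
```

```text
scene [[356.3, 0.0, 258.9], [0.0, 356.3, 192.0], [0.0, 0.0, 1.0]] [[0.712, 0.499, -0.494, 1.15], [0.702, -0.497, 0.51, -0.534], [0.009, -0.71, -0.704, 0.892], [0.0, 0.0, 0.0, 1.0]] 0.9960683186848959
top [[401.9, 0.0, 258.4], [0.0, 401.9, 179.7], [0.0, 0.0, 1.0]] [[-0.012, -0.991, 0.135, 0.432], [-1.0, 0.01, -0.014, 0.077], [0.013, -0.135, -0.991, 1.141], [0.0, 0.0, 0.0, 1.0]] 0.9960072835286459
{'clock': 0.1, 'joints': [-1.34, 0.478, 0.022, 1.556, -0.011, 1.109, -0.083], 'qvel': [0.001, -0.001, -0.001, -0.002, 0.001, 0.001, -0.001], 'tau': [0.003, -59.776, 1.613, -28.196, 0.013, 0.005, 0.0], 'tcp_pos': [0.224, 0.636, 0.249], 'orientation': [-0.529, -3.097, 0.003], 'contact_force': [0.587, 0.189, -0.845], 'moment': [0.001, -0.004, -0.057], 'gripper_force': 0.0, 'grip_width': 0.085}
```

View pics/scene0.png

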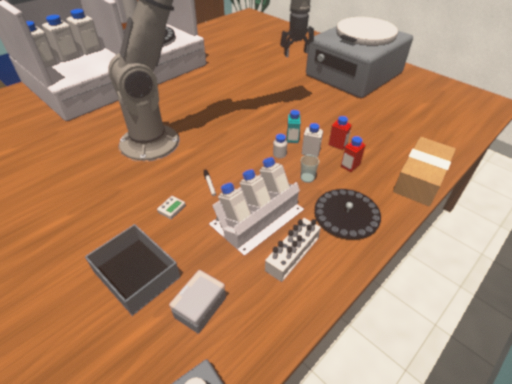

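View pics/top0.png

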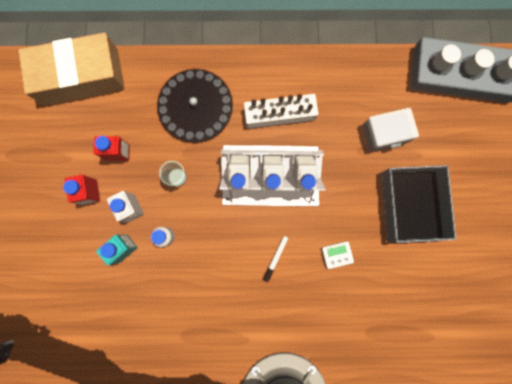

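The top view shows these candidates for the spare: white with a blue cap (122,205), red (80,188) and (110,148), turquoise (116,250), and the small round jar (161,237). By the description I choose the white one at (122,205), which is at (313,138) in the scene view. The rack caps are at (238,181), (273,181) and (308,181), and the bin is at (418,205).

Run:
```python
from h import *
res={}
for n in("top","scene"):
    d=dict(np.load(f"{n}0.npz")); P=pts(d); f=d["frame"]; np.save(n+"P.npy",P)
    hsv=cv2.cvtColor(f,cv2.COLOR_RGB2HSV)
    m=cv2.inRange(hsv,(105,150,60),(130,255,255))
    k,lab,st,c=cv2.connectedComponentsWithStats(m)
    for i in range(1,k):
        if st[i,4]<25: continue
        q=P[lab==i]; q=q[np.isfinite(q).all(1)]
        zt=np.percentile(q[:,2],95); t=q[q[:,2]>zt-.012]
        print(n,c[i].round(1),st[i,4],"ztop",zt.round(4),"mean",q.mean(0).round(4),"topbox",((t.min(0)+t.max(0))/2).round(4), (t.max(0)-t.min(0)).round(3))
d=dict(np.load("top0.npz"));P=np.load("topP.npy");f=d["frame"]
# spare: shoulder of the white body
def rect(box,lo,hi,white=True):
    u0,v0,u1,v1=box
    q=P[v0:v1,u0:u1].reshape(-1,3); col=f[v0:v1,u0:u1].reshape(-1,3).astype(int)
    s=(q[:,2]>lo)&(q[:,2]<hi)
    return q[s],col[s]
q,c=rect((95,180,150,230),.085,.115)
print("spare shoulder",len(q),cv2.minAreaRect((q[:,:2]*1000).astype(np.float32)),np.median(q[:,2]))
q,c=rect((95,180,150,230),.015,.15)
print("spare all",cv2.minAreaRect((q[:,:2]*1000).astype(np.float32)))
q,c=rect((370,155,470,255),.065,.085)
print("bin rim",cv2.minAreaRect((q[:,:2]*1000).astype(np.float32)),np.median(q[:,2]))
# rack plate
v,u=np.mgrid[140:212,212:332]
m=(P[140:212,212:332,2]<.02)&(f[140:212,212:332].min(-1)>170)
q=P[140:212,212:332][m]; print("plate",cv2.minAreaRect((q[:,:2]*1000).astype(np.float32)),np.median(q[:,2]))
big=[cv2.resize(f[y:y+60,x:x+w],None,fx=6,fy=6,interpolation=cv2.INTER_CUBIC) for x,y,w in((90,170,65),)]
S=np.load("scene0.npz")["frame"]; b=cv2.resize(S[110:170,270:335],None,fx=6,fy=6,interpolation=cv2.INTER_CUBIC)
cv2.imwrite("pics/crop1.png",np.hstack(big+[b])[...,::-1])
```

```text
top [102.3 142.8] 116 ztop 0.1318 mean [0.6673 0.458  0.1374] topbox [0.5586 0.2762 0.6325] [0.254 0.398 1.016]
top [237.6 180.5] 119 ztop 0.1791 mean [0.5624 0.1137 0.1733] topbox [0.5623 0.1141 0.1748] [0.026 0.027 0.015]
top [272.8 181.1] 124 ztop 0.1804 mean [0.5602 0.0283 0.1728] topbox [0.5614 0.0277 0.1759] [0.026 0.029 0.015]
top [307.8 181.4] 122 ztop 0.1799 mean [ 0.5585 -0.057   0.1732] topbox [ 0.5595 -0.0573  0.1753] [0.024 0.029 0.014]
top [ 70.9 186.7] 123 ztop 0.132 mean [0.556  0.5319 0.1369] topbox [0.5016 0.3141 0.6317] [0.14  0.474 1.018]
top [117. 205.] 118 ztop 0.1322 mean [0.5088 0.4152 0.1374] topbox [0.4771 0.2554 0.6319] [0.091 0.357 1.017]
top [158.3 236.6] 120 ztop 0.0898 mean [0.4297 0.3209 0.0953] topbox [0.43   0.2079 0.61  ] [0.028 0.262 1.061]
top [107.7 250. ] 157 ztop 0.1319 mean [0.3984 0.437  0.1285] topbox [0.3984 0.4379 0.1274] [0.03  0.033 0.013]
scene [76.4 12.3] 64 ztop 0.3341 mean [-0.6085  0.1022  0.3366] topbox [ 0.2423 -0.1968  0.6071] [1.816 0.675 0.57 ]
scene [52.4 18.6] 78 ztop 0.3341 mean [-0.6362  0.0029  0.3266] topbox [-0.6397  0.0
[... 987 characters left out ...]
5855 0.0064 0.1911] topbox [ 0.855  -0.2513  0.5309] [0.59  0.566 0.722]
scene [227.4 187.7] 48 ztop 0.1811 mean [ 0.5943 -0.0857  0.2046] topbox [ 0.8539 -0.2931  0.5307] [0.592 0.482 0.723]
spare shoulder 351 ((511.1180725097656, 419.62762451171875), (66.9549789428711, 50.664756774902344), 27.00642967224121) 0.10176272919661522
spare all ((534.434814453125, 455.52716064453125), (165.1798095703125, 72.10079193115234), 56.577392578125)
bin rim ((510.9492492675781, -374.98992919921875), (200.24734497070312, 162.39495849609375), 1.8645364046096802) 0.07381518593574943
plate ((601.5161743164062, 20.270423889160156), (287.049560546875, 174.66720581054688), 88.82994842529297) 0.004243305021307431
```

View pics/crop1.png

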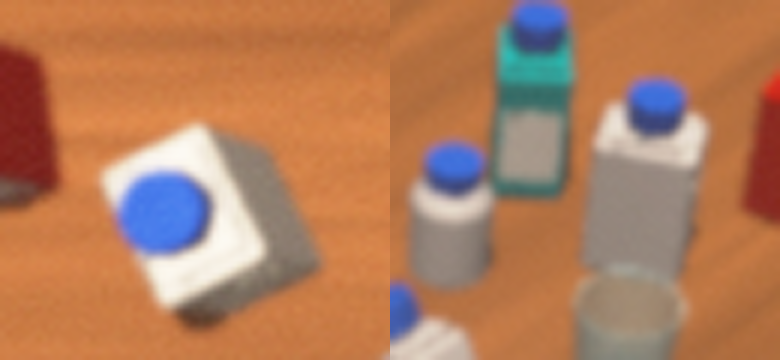

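The close crop confirms the choice: it is a white, square-bodied bottle with a blue cap at (165,212) in the left crop. It is not turquoise, red or round. Next I refine the rack pose and write a planner.

```bash
cat >> h.py <<'E'
from scipy.spatial.transform import Rotation as Ro
def plan(p,R,N=None,cur=None):
    "row (shift, turn deg) to repeat n times to reach p,R (Rotation) from the current pose"
    if cur is None:
        o=r.get_obs(); cur=(np.array(o["tcp_pos"]),Ro.from_rotvec(o["orientation"]))
    p0,R0=cur; M=R0.inv()*R; t=R0.inv().apply(p-p0); w=M.as_rotvec()
    n=N or int(np.ceil(max(np.linalg.norm(t)/.036,np.degrees(np.linalg.norm(w))/6.5,1)))
    A=sum((Ro.from_rotvec(w/n*k).as_matrix() for k in range(n)))
    print("n",n,"shift",np.linalg.solve(A,t).round(5).tolist(),"turn",np.degrees(w/n).round(3).tolist())
def fwd(cur,rows):
    p,R=cur
    for n,s,w in rows:
        for _ in range(n): p=p+R.apply(s); R=R*Ro.from_rotvec(np.radians(w))
    return p,R
E
python3 - <<'E'
from h import *
P=np.load("topP.npy"); d=dict(np.load("top0.npz")); f=d["frame"]
hsv=cv2.cvtColor(f,cv2.COLOR_RGB2HSV)
m=cv2.inRange(hsv,(105,150,60),(130,255,255))
yaw=np.radians(-1.2); Z=Ro.from_euler('z',yaw)
x=Z.apply([np.cos(np.radians(28)),0,np.sin(np.radians(28))]); y=Z.apply([0,1,0]); n=np.cross(x,y)
for u,v in((238,181),(273,181),(308,181),(117,205)):
    mm=np.zeros_like(m); mm[v-12:v+13,u-12:u+13]=m[v-12:v+13,u-12:u+13]
    q=P[mm>0]; nn=n if v<200 else np.array([0,0,1.])
    q=q[(q[:,2]<.2)]; s=q@nn; t=q[s>np.percentile(s,90)-.005]
    c=t.mean(0); e=t-c
    print(u,len(q),len(t),"captop",c.round(4),"height spread",(t@nn).std().round(4),"base",(c-.128*nn).round(4),
      "seat origin",(c-.128*nn+.003*x).round(4), "ext", np.ptp(e@x).round(3),np.ptp(e@y).round(3))
# shoulders and bottles' sides, in seat axes
q=P[140:212,212:332].reshape(-1,3); s=q@n; col=f[140:212,212:332].reshape(-1,3)
o=None
E
```

```text
238 119 113 captop [0.5626 0.114  0.1736] height spread 0.0016 base [0.6227 0.1127 0.0606] seat origin [0.6253 0.1127 0.062 ] ext 0.03 0.027
273 124 118 captop [0.5601 0.0283 0.173 ] height spread 0.0015 base [0.6202 0.027  0.06  ] seat origin [0.6228 0.027  0.0614] ext 0.033 0.029
308 122 111 captop [ 0.5585 -0.0573  0.1736] height spread 0.0015 base [ 0.6186 -0.0586  0.0606] seat origin [ 0.6213 -0.0586  0.062 ] ext 0.03 0.03
117 117 103 captop [0.5095 0.4181 0.1292] height spread 0.0017 base [0.5095 0.4181 0.0012] seat origin [0.5121 0.418  0.0026] ext 0.024 0.03
```

```bash
cat >> h.py <<'E'
_c,_s=np.cos(np.radians(28)),np.sin(np.radians(28))
Zr=Ro.from_euler('z',np.radians(-1.2))
X=Zr.apply([_c,0,_s]); Y=Zr.apply([0,1,0]); n_=Zr.apply([-_s,0,_c])
base={"L":np.array([.6227,.1127,.059]),"M":np.array([.6204,.0270,.059]),"R":np.array([.6186,-.0586,.059])}
Rt=Ro.from_matrix(np.stack([np.cross(Y,-n_),Y,-n_],1))   # tool in the rack
def cur():
    o=r.get_obs(); return np.array(o["tcp_pos"]),Ro.from_rotvec(o["orientation"])
E
python3 - <<'E'
from h import *
t=base["L"]+n_*(.085+.12); print(t); plan(t,Rt,20)
print(Rt.as_matrix().round(3).tolist())
c0=cur();o=r.get_obs()
E
```

```text
[0.52647944 0.11471553 0.24000426]
n 20 shift [-0.01942, -0.02289, 0.00479] turn [-0.227, -1.389, -0.891]
[[-0.883, 0.021, 0.469], [0.018, 1.0, -0.01], [-0.469, 0.0, -0.883]]
```

>>> arm_command(rows=[{"fingers":0.46,"x":-0.0194,"y":-0.0229,"z":0.0048,"ax":-0.227,"ay":-1.389,"az":-0.891},{"fingers":0.46,"x":-0.0194,"y":-0.0229,"z":0.0048,"ax":-0.227,"ay":-1.389,"az":-0.891},{"fingers":0.46,"x":-0.0194,"y":-0.0229,"z":0.0048,"ax":-0.227,"ay":-1.389,"az":-0.891},{"fingers":0.46,"x":-0.0194,"y":-0.0229,"z":0.0048,"ax":-0.227,"ay":-1.389,"az":-0.891},{"fingers":0.46,"x":-0.0194,"y":-0.0229,"z":0.0048,"ax":-0.227,"ay":-1.389,"az":-0.891},{"fingers":0.46,"x":-0.0194,"y":-0.0229,"z":0.0048,"ax":-0.227,"ay":-1.389,"az":-0.891},{"fingers":0.46,"x":-0.0194,"y":-0.0229,"z":0.0048,"ax":-0.227,"ay":-1.389,"az":-0.891},{"fingers":0.46,"x":-0.0194,"y":-0.0229,"z":0.0048,"ax":-0.227,"ay":-1.389,"az":-0.891},{"fingers":0.46,"x":-0.0194,"y":-0.0229,"z":0.0048,"ax":-0.227,"ay":-1.389,"az":-0.891},{"fingers":0.46,"x":-0.0194,"y":-0.0229,"z":0.0048,"ax":-0.227,"ay":-1.389,"az":-0.891}], grip_force=40)

```text
clock: 0.93
tcp_pos: [0.3545, 0.3625, 0.2207]
orientation: [0.262, 2.884, -0.004]
contact_force: [0.1, -0.5, -0.8]
grip_width: 0.0624
gripper_force: 0.0
```

>>> arm_command(rows=[{"fingers":0.46,"x":-0.0194,"y":-0.0229,"z":0.0048,"ax":-0.227,"ay":-1.389,"az":-0.891},{"fingers":0.46,"x":-0.0194,"y":-0.0229,"z":0.0048,"ax":-0.227,"ay":-1.389,"az":-0.891},{"fingers":0.46,"x":-0.0194,"y":-0.0229,"z":0.0048,"ax":-0.227,"ay":-1.389,"az":-0.891},{"fingers":0.46,"x":-0.0194,"y":-0.0229,"z":0.0048,"ax":-0.227,"ay":-1.389,"az":-0.891},{"fingers":0.46,"x":-0.0194,"y":-0.0229,"z":0.0048,"ax":-0.227,"ay":-1.389,"az":-0.891},{"fingers":0.46,"x":-0.0194,"y":-0.0229,"z":0.0048,"ax":-0.227,"ay":-1.389,"az":-0.891},{"fingers":0.46,"x":-0.0194,"y":-0.0229,"z":0.0048,"ax":-0.227,"ay":-1.389,"az":-0.891},{"fingers":0.46,"x":-0.0194,"y":-0.0229,"z":0.0048,"ax":-0.227,"ay":-1.389,"az":-0.891},{"fingers":0.46,"x":-0.0194,"y":-0.0229,"z":0.0048,"ax":-0.227,"ay":-1.389,"az":-0.891},{"fingers":0.46,"x":-0.0194,"y":-0.0229,"z":0.0048,"ax":-0.227,"ay":-1.389,"az":-0.891}])

```text
clock: 1.77
tcp_pos: [0.5266, 0.1136, 0.2399]
orientation: [0.027, 2.651, -0.006]
contact_force: [-1.1, 0.4, -0.1]
grip_width: 0.0626
gripper_force: 0.0
```

Run:
```python
from h import *
o=r.get_obs(); print(o["clock"],np.round(o["tcp_pos"],4),np.round(o["joints"],2),np.round(o["contact_force"],2),o["grip_width"])
plan(base["L"]+n_*.205,Rt,2)
plan(base["L"]+n_*.085,Rt,10)
d=grab("wrist"); cv2.imwrite("pics/w1.png",d["frame"][...,::-1])
```

```text
1.7667 [0.5266 0.1136 0.2399] [-0.82  0.07  0.39  2.24  0.46  0.43  0.73] [-1.05  0.4  -0.08] 0.06260167712724819
n 2 shift [2e-05, 0.00058, -7e-05] turn [0.031, 0.038, 0.007]
n 10 shift [1e-05, 0.00011, 0.01199] turn [0.006, 0.008, 0.001]
```

View pics/w1.png

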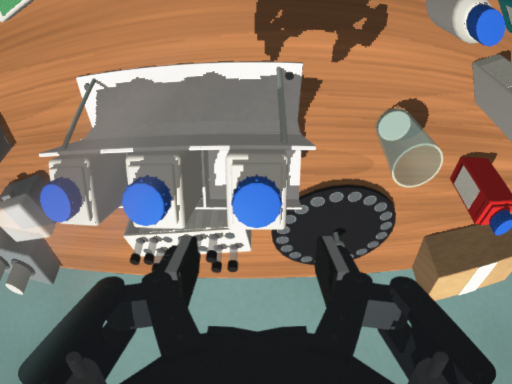

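The wrist view shows the left bottle's cap at (257,203), centred between the fingertips at (190,240) and (328,240). I descend, grip, lift and weigh it.

>>> arm_command(rows=[{"fingers":0.46,"y":0.001,"z":0.012},{"fingers":0.46,"z":0.012},{"fingers":0.46,"z":0.012},{"fingers":0.46,"z":0.012},{"fingers":0.46,"z":0.012},{"fingers":0.46,"z":0.012},{"fingers":0.46,"z":0.012},{"fingers":0.46,"z":0.012},{"fingers":0.46,"z":0.012},{"fingers":0.46,"z":0.012}])

```text
validation failed for argument at $.ro...
```

>>> arm_command(rows=[{"fingers":0.46},{"fingers":0.0},{"fingers":0.0},{"fingers":0.0},{"fingers":0.0},{"fingers":0.0}])

```text
validation failed for argument at $.ro...
```

Every row needs all its fields.

>>> arm_command(rows=[{"fingers":0.46,"x":0,"y":0.001,"z":0.012,"ax":0,"ay":0,"az":0},{"fingers":0.46,"x":0,"y":0,"z":0.012,"ax":0,"ay":0,"az":0},{"fingers":0.46,"x":0,"y":0,"z":0.012,"ax":0,"ay":0,"az":0},{"fingers":0.46,"x":0,"y":0,"z":0.012,"ax":0,"ay":0,"az":0},{"fingers":0.46,"x":0,"y":0,"z":0.012,"ax":0,"ay":0,"az":0},{"fingers":0.46,"x":0,"y":0,"z":0.012,"ax":0,"ay":0,"az":0},{"fingers":0.46,"x":0,"y":0,"z":0.012,"ax":0,"ay":0,"az":0},{"fingers":0.46,"x":0,"y":0,"z":0.012,"ax":0,"ay":0,"az":0},{"fingers":0.46,"x":0,"y":0,"z":0.012,"ax":0,"ay":0,"az":0},{"fingers":0.46,"x":0,"y":0,"z":0.012,"ax":0,"ay":0,"az":0}])

```text
clock: 2.65
tcp_pos: [0.5819, 0.1154, 0.1334]
orientation: [0.028, 2.654, -0.006]
contact_force: [0.1, -0.5, -0.5]
grip_width: 0.0622
gripper_force: 0.0
```

>>> arm_command(rows=[{"fingers":0.46,"x":0,"y":0,"z":0,"ax":0,"ay":0,"az":0},{"fingers":0,"x":0,"y":0,"z":0,"ax":0,"ay":0,"az":0},{"fingers":0,"x":0,"y":0,"z":0,"ax":0,"ay":0,"az":0},{"fingers":0,"x":0,"y":0,"z":0,"ax":0,"ay":0,"az":0},{"fingers":0,"x":0,"y":0,"z":0,"ax":0,"ay":0,"az":0},{"fingers":0,"x":0,"y":0,"z":0,"ax":0,"ay":0,"az":0}])

```text
clock: 3.15
tcp_pos: [0.5819, 0.1153, 0.1348]
orientation: [0.028, 2.652, -0.005]
contact_force: [0.7, 0.8, -2.8]
grip_width: 0.0498
gripper_force: 44.3
```

>>> arm_command(rows=[{"fingers":0,"x":0,"y":0,"z":-0.006,"ax":0,"ay":0,"az":0},{"fingers":0,"x":0,"y":0,"z":-0.007,"ax":0,"ay":0,"az":0},{"fingers":0,"x":0,"y":0,"z":-0.007,"ax":0,"ay":0,"az":0},{"fingers":0,"x":0,"y":0,"z":-0.007,"ax":0,"ay":0,"az":0},{"fingers":0,"x":0,"y":0,"z":-0.007,"ax":0,"ay":0,"az":0},{"fingers":0,"x":-0.003,"y":0,"z":0,"ax":0,"ay":0,"az":0},{"fingers":0,"x":-0.003,"y":0,"z":0,"ax":0,"ay":0,"az":0},{"fingers":0,"x":0,"y":0,"z":0,"ax":0,"ay":0,"az":0},{"fingers":0,"x":0,"y":0,"z":0,"ax":0,"ay":0,"az":0}])

```text
clock: 3.9
tcp_pos: [0.572, 0.115, 0.1675]
orientation: [0.029, 2.652, -0.005]
contact_force: [0.4, 0.4, -3.5]
grip_width: 0.0496
gripper_force: 44.4
```

>>> arm_command(rows=[{"fingers":0,"x":0,"y":0,"z":0,"ax":0,"ay":0,"az":0},{"fingers":0,"x":0,"y":0,"z":0,"ax":0,"ay":0,"az":0},{"fingers":0,"x":0,"y":0,"z":0,"ax":0,"ay":0,"az":0}])

```text
clock: 4.15
tcp_pos: [0.5715, 0.1151, 0.1671]
orientation: [0.028, 2.653, -0.006]
contact_force: [-0.1, -0.3, -3.6]
grip_width: 0.0492
gripper_force: 44.4
```

>>> arm_command(rows=[{"fingers":0,"x":0,"y":0,"z":0,"ax":0,"ay":0,"az":0},{"fingers":0,"x":0,"y":0,"z":0,"ax":0,"ay":0,"az":0}])

```text
clock: 4.32
tcp_pos: [0.5716, 0.1152, 0.1673]
orientation: [0.028, 2.653, -0.005]
contact_force: [-0.2, -0.4, -3.3]
grip_width: 0.0496
gripper_force: 44.4
```

The left bottle weighs about 3.5 N, so it is full. I put it back and go to the middle one.

>>> arm_command(rows=[{"fingers":0,"x":0.003,"y":0,"z":0,"ax":0,"ay":0,"az":0},{"fingers":0,"x":0.003,"y":0,"z":0.004,"ax":0,"ay":0,"az":0},{"fingers":0,"x":0,"y":0,"z":0.006,"ax":0,"ay":0,"az":0},{"fingers":0,"x":0,"y":0,"z":0.006,"ax":0,"ay":0,"az":0},{"fingers":0,"x":0,"y":0,"z":0.006,"ax":0,"ay":0,"az":0},{"fingers":0,"x":0,"y":0,"z":0.006,"ax":0,"ay":0,"az":0},{"fingers":0,"x":0,"y":0,"z":0.006,"ax":0,"ay":0,"az":0},{"fingers":0,"x":0,"y":0,"z":0,"ax":0,"ay":0,"az":0},{"fingers":0,"x":0,"y":0,"z":0,"ax":0,"ay":0,"az":0}])

```text
clock: 5.07
tcp_pos: [0.5826, 0.1147, 0.1341]
orientation: [0.029, 2.653, -0.006]
contact_force: [-0.1, 1.4, -3.6]
grip_width: 0.0493
gripper_force: 41.9
```

>>> arm_command(rows=[{"fingers":0.46,"x":0,"y":0,"z":0,"ax":0,"ay":0,"az":0},{"fingers":0.46,"x":0,"y":0,"z":0,"ax":0,"ay":0,"az":0},{"fingers":0.46,"x":0,"y":0,"z":0,"ax":0,"ay":0,"az":0},{"fingers":0.46,"x":0,"y":0,"z":0,"ax":0,"ay":0,"az":0},{"fingers":0.46,"x":0,"y":0,"z":-0.01,"ax":0,"ay":0,"az":0},{"fingers":0.46,"x":0,"y":0,"z":-0.014,"ax":0,"ay":0,"az":0},{"fingers":0.46,"x":0,"y":0,"z":-0.014,"ax":0,"ay":0,"az":0},{"fingers":0.46,"x":0,"y":0,"z":-0.014,"ax":0,"ay":0,"az":0},{"fingers":0.46,"x":0,"y":0,"z":-0.014,"ax":0,"ay":0,"az":0},{"fingers":0.46,"x":0,"y":0,"z":-0.014,"ax":0,"ay":0,"az":0}])

```text
clock: 5.9
tcp_pos: [0.5441, 0.1157, 0.2067]
orientation: [0.028, 2.652, -0.005]
contact_force: [0.1, 1.0, 0.1]
grip_width: 0.0621
gripper_force: 0.0
```

Run:
```python
from h import *
o=r.get_obs(); print(o["clock"],np.round(o["tcp_pos"],4),np.round(o["contact_force"],2),o["grip_width"])
plan(base["M"]+n_*.165,Rt,6)
```

```text
5.9 [0.5441 0.1157 0.2067] [0.14 0.96 0.05] 0.06211048574875414
n 6 shift [5e-05, -0.01451, 0.00034] turn [0.014, 0.01, -0.007]
```

>>> arm_command(rows=[{"fingers":0.46,"x":0,"y":-0.0145,"z":0,"ax":0,"ay":0,"az":0},{"fingers":0.46,"x":0,"y":-0.0145,"z":0,"ax":0,"ay":0,"az":0},{"fingers":0.46,"x":0,"y":-0.0145,"z":0,"ax":0,"ay":0,"az":0},{"fingers":0.46,"x":0,"y":-0.0145,"z":0,"ax":0,"ay":0,"az":0},{"fingers":0.46,"x":0,"y":-0.0145,"z":0,"ax":0,"ay":0,"az":0},{"fingers":0.46,"x":0,"y":-0.0145,"z":0.002,"ax":0,"ay":0,"az":0}])

```text
clock: 6.4
tcp_pos: [0.5436, 0.0281, 0.2046]
orientation: [0.028, 2.651, -0.005]
contact_force: [-0.1, -0.4, -0.5]
grip_width: 0.0621
gripper_force: 0.0
```

>>> arm_command(rows=[{"fingers":0.46,"x":0,"y":0,"z":0.01,"ax":0,"ay":0,"az":0},{"fingers":0.46,"x":0,"y":0,"z":0.014,"ax":0,"ay":0,"az":0},{"fingers":0.46,"x":0,"y":0,"z":0.014,"ax":0,"ay":0,"az":0},{"fingers":0.46,"x":0,"y":0,"z":0.014,"ax":0,"ay":0,"az":0},{"fingers":0.46,"x":0,"y":0,"z":0.014,"ax":0,"ay":0,"az":0},{"fingers":0.46,"x":0,"y":0,"z":0.014,"ax":0,"ay":0,"az":0},{"fingers":0.46,"x":0,"y":0,"z":0,"ax":0,"ay":0,"az":0}])

```text
clock: 6.98
tcp_pos: [0.5801, 0.0286, 0.1334]
orientation: [0.026, 2.655, -0.006]
contact_force: [-0.2, 0.1, 0.4]
grip_width: 0.0624
gripper_force: 0.0
```

>>> arm_command(rows=[{"fingers":0,"x":0,"y":0,"z":0,"ax":0,"ay":0,"az":0},{"fingers":0,"x":0,"y":0,"z":0,"ax":0,"ay":0,"az":0},{"fingers":0,"x":0,"y":0,"z":0,"ax":0,"ay":0,"az":0},{"fingers":0,"x":0,"y":0,"z":0,"ax":0,"ay":0,"az":0},{"fingers":0,"x":0,"y":0,"z":0,"ax":0,"ay":0,"az":0}])

```text
clock: 7.4
tcp_pos: [0.5796, 0.028, 0.1353]
orientation: [0.028, 2.653, -0.007]
contact_force: [-0.2, -0.9, -4.9]
grip_width: 0.05
gripper_force: 43.3
```

>>> arm_command(rows=[{"fingers":0,"x":0,"y":0,"z":-0.006,"ax":0,"ay":0,"az":0},{"fingers":0,"x":0,"y":0,"z":-0.007,"ax":0,"ay":0,"az":0},{"fingers":0,"x":0,"y":0,"z":-0.007,"ax":0,"ay":0,"az":0},{"fingers":0,"x":0,"y":0,"z":-0.007,"ax":0,"ay":0,"az":0},{"fingers":0,"x":0,"y":0,"z":-0.007,"ax":0,"ay":0,"az":0},{"fingers":0,"x":-0.003,"y":0,"z":0,"ax":0,"ay":0,"az":0},{"fingers":0,"x":-0.003,"y":0,"z":0,"ax":0,"ay":0,"az":0},{"fingers":0,"x":0,"y":0,"z":0,"ax":0,"ay":0,"az":0},{"fingers":0,"x":0,"y":0,"z":0,"ax":0,"ay":0,"az":0}])

```text
clock: 8.15
tcp_pos: [0.5697, 0.028, 0.1679]
orientation: [0.028, 2.653, -0.007]
contact_force: [-0.8, 0.1, -3.9]
grip_width: 0.0492
gripper_force: 43.5
```

>>> arm_command(rows=[{"fingers":0,"x":0,"y":0,"z":0,"ax":0,"ay":0,"az":0},{"fingers":0,"x":0,"y":0,"z":0,"ax":0,"ay":0,"az":0},{"fingers":0,"x":0,"y":0,"z":0,"ax":0,"ay":0,"az":0}])

```text
clock: 8.4
tcp_pos: [0.5692, 0.028, 0.1677]
orientation: [0.028, 2.653, -0.007]
contact_force: [-0.3, 0.2, -4.1]
grip_width: 0.0492
gripper_force: 43.5
```

The middle bottle weighs about 4 N, so it is full too. I put it back and go to the right one.

>>> arm_command(rows=[{"fingers":0,"x":0.003,"y":0,"z":0,"ax":0,"ay":0,"az":0},{"fingers":0,"x":0.003,"y":0,"z":0.004,"ax":0,"ay":0,"az":0},{"fingers":0,"x":0,"y":0,"z":0.006,"ax":0,"ay":0,"az":0},{"fingers":0,"x":0,"y":0,"z":0.006,"ax":0,"ay":0,"az":0},{"fingers":0,"x":0,"y":0,"z":0.006,"ax":0,"ay":0,"az":0},{"fingers":0,"x":0,"y":0,"z":0.006,"ax":0,"ay":0,"az":0},{"fingers":0,"x":0,"y":0,"z":0.006,"ax":0,"ay":0,"az":0},{"fingers":0,"x":0,"y":0,"z":0,"ax":0,"ay":0,"az":0},{"fingers":0,"x":0,"y":0,"z":0,"ax":0,"ay":0,"az":0}])

```text
clock: 9.15
tcp_pos: [0.5798, 0.0279, 0.1349]
orientation: [0.028, 2.653, -0.007]
contact_force: [-0.2, 0.3, -3.5]
grip_width: 0.0497
gripper_force: 42.7
```

>>> arm_command(rows=[{"fingers":0.46,"x":0,"y":0,"z":0,"ax":0,"ay":0,"az":0},{"fingers":0.46,"x":0,"y":0,"z":0,"ax":0,"ay":0,"az":0},{"fingers":0.46,"x":0,"y":0,"z":0,"ax":0,"ay":0,"az":0},{"fingers":0.46,"x":0,"y":0,"z":0,"ax":0,"ay":0,"az":0},{"fingers":0.46,"x":0,"y":0,"z":-0.01,"ax":0,"ay":0,"az":0},{"fingers":0.46,"x":0,"y":0,"z":-0.014,"ax":0,"ay":0,"az":0},{"fingers":0.46,"x":0,"y":0,"z":-0.014,"ax":0,"ay":0,"az":0},{"fingers":0.46,"x":0,"y":0,"z":-0.014,"ax":0,"ay":0,"az":0},{"fingers":0.46,"x":0,"y":0,"z":-0.014,"ax":0,"ay":0,"az":0},{"fingers":0.46,"x":0,"y":0,"z":-0.014,"ax":0,"ay":0,"az":0}])

```text
clock: 9.98
tcp_pos: [0.5423, 0.0286, 0.2067]
orientation: [0.028, 2.652, -0.007]
contact_force: [-0.4, -0.1, 1.2]
grip_width: 0.0622
gripper_force: 0.0
```

Run:
```python
from h import *
o=r.get_obs(); print(o["clock"],np.round(o["tcp_pos"],4),np.round(o["contact_force"],2),o["grip_width"])
plan(base["R"]+n_*.165,Rt,6)
```

```text
9.9833 [0.5423 0.0286 0.2067] [-0.36 -0.08  1.24] 0.06224983694366792
n 6 shift [6e-05, -0.01426, 0.00035] turn [0.002, 0.006, -0.004]
```

>>> arm_command(rows=[{"fingers":0.46,"x":0,"y":-0.0143,"z":0,"ax":0,"ay":0,"az":0},{"fingers":0.46,"x":0,"y":-0.0143,"z":0,"ax":0,"ay":0,"az":0},{"fingers":0.46,"x":0,"y":-0.0143,"z":0,"ax":0,"ay":0,"az":0},{"fingers":0.46,"x":0,"y":-0.0143,"z":0,"ax":0,"ay":0,"az":0},{"fingers":0.46,"x":0,"y":-0.0143,"z":0,"ax":0,"ay":0,"az":0},{"fingers":0.46,"x":0,"y":-0.0143,"z":0.002,"ax":0,"ay":0,"az":0}])

```text
clock: 10.48
tcp_pos: [0.5418, -0.058, 0.2048]
orientation: [0.028, 2.651, -0.007]
contact_force: [-1.0, -0.5, -0.3]
grip_width: 0.0626
gripper_force: 0.0
```

>>> arm_command(rows=[{"fingers":0.46,"x":0,"y":0,"z":0.01,"ax":0,"ay":0,"az":0},{"fingers":0.46,"x":0,"y":0,"z":0.014,"ax":0,"ay":0,"az":0},{"fingers":0.46,"x":0,"y":0,"z":0.014,"ax":0,"ay":0,"az":0},{"fingers":0.46,"x":0,"y":0,"z":0.014,"ax":0,"ay":0,"az":0},{"fingers":0.46,"x":0,"y":0,"z":0.014,"ax":0,"ay":0,"az":0},{"fingers":0.46,"x":0,"y":0,"z":0.014,"ax":0,"ay":0,"az":0},{"fingers":0.46,"x":0,"y":0,"z":0,"ax":0,"ay":0,"az":0}])

```text
clock: 11.07
tcp_pos: [0.5788, -0.0579, 0.1328]
orientation: [0.026, 2.654, -0.007]
contact_force: [0.3, 0.6, -0.5]
grip_width: 0.0621
gripper_force: 0.0
```

>>> arm_command(rows=[{"fingers":0,"x":0,"y":0,"z":0,"ax":0,"ay":0,"az":0},{"fingers":0,"x":0,"y":0,"z":0,"ax":0,"ay":0,"az":0},{"fingers":0,"x":0,"y":0,"z":0,"ax":0,"ay":0,"az":0},{"fingers":0,"x":0,"y":0,"z":0,"ax":0,"ay":0,"az":0},{"fingers":0,"x":0,"y":0,"z":0,"ax":0,"ay":0,"az":0}])

```text
clock: 11.48
tcp_pos: [0.5786, -0.0582, 0.1351]
orientation: [0.028, 2.652, -0.007]
contact_force: [-0.3, 0.1, 0.4]
grip_width: 0.0494
gripper_force: 44.4
```

>>> arm_command(rows=[{"fingers":0,"x":0,"y":0,"z":-0.006,"ax":0,"ay":0,"az":0},{"fingers":0,"x":0,"y":0,"z":-0.007,"ax":0,"ay":0,"az":0},{"fingers":0,"x":0,"y":0,"z":-0.007,"ax":0,"ay":0,"az":0},{"fingers":0,"x":0,"y":0,"z":-0.007,"ax":0,"ay":0,"az":0},{"fingers":0,"x":0,"y":0,"z":-0.007,"ax":0,"ay":0,"az":0},{"fingers":0,"x":-0.003,"y":0,"z":0,"ax":0,"ay":0,"az":0},{"fingers":0,"x":-0.003,"y":0,"z":0,"ax":0,"ay":0,"az":0},{"fingers":0,"x":0,"y":0,"z":0,"ax":0,"ay":0,"az":0},{"fingers":0,"x":0,"y":0,"z":0,"ax":0,"ay":0,"az":0}])

```text
clock: 12.23
tcp_pos: [0.5683, -0.0579, 0.1671]
orientation: [0.028, 2.653, -0.007]
contact_force: [0.1, -0.0, -1.3]
grip_width: 0.0492
gripper_force: 44.4
```

>>> arm_command(rows=[{"fingers":0,"x":0,"y":0,"z":0,"ax":0,"ay":0,"az":0},{"fingers":0,"x":0,"y":0,"z":0,"ax":0,"ay":0,"az":0},{"fingers":0,"x":0,"y":0,"z":0,"ax":0,"ay":0,"az":0}])

```text
clock: 12.48
tcp_pos: [0.5678, -0.0577, 0.1669]
orientation: [0.028, 2.653, -0.007]
contact_force: [-0.1, -0.2, -0.4]
grip_width: 0.0497
gripper_force: 44.4
```

Run:
```python
from h import *
p,R=cur(); q=p+n_*.09
print(np.round(p,4),np.round(q,4)); 
Rb=Ro.from_matrix(np.array([[-1,0,0],[0,1,0],[0,0,-1.]]))
print("to above bin from raised"); plan(np.array([.511,-.375,.25]),Rb,16,(q,R))
for k in (4,8,12): pass
```

```text
[ 0.5678 -0.0577  0.1669] [ 0.5256 -0.0568  0.2464]
to above bin from raised
n 16 shift [0.00062, -0.0199, -0.00038] turn [-0.018, 1.748, -0.074]
```

The right bottle reads about 0.4 N, so it is the empty one. I lift it out and take it to the bin.

>>> arm_command(rows=[{"fingers":0,"x":0,"y":0,"z":-0.012,"ax":0,"ay":0,"az":0},{"fingers":0,"x":0,"y":0,"z":-0.0195,"ax":0,"ay":0,"az":0},{"fingers":0,"x":0,"y":0,"z":-0.0195,"ax":0,"ay":0,"az":0},{"fingers":0,"x":0,"y":0,"z":-0.0195,"ax":0,"ay":0,"az":0},{"fingers":0,"x":0,"y":0,"z":-0.0195,"ax":0,"ay":0,"az":0}])

```text
clock: 12.9
tcp_pos: [0.5251, -0.0566, 0.2469]
orientation: [0.027, 2.654, -0.006]
contact_force: [0.1, -0.2, 0.5]
grip_width: 0.0493
gripper_force: 44.4
```

>>> arm_command(rows=[{"fingers":0,"x":0.0006,"y":-0.0199,"z":-0.0004,"ax":0,"ay":1.75,"az":-0.07},{"fingers":0,"x":0.0006,"y":-0.0199,"z":-0.0004,"ax":0,"ay":1.75,"az":-0.07},{"fingers":0,"x":0.0006,"y":-0.0199,"z":-0.0004,"ax":0,"ay":1.75,"az":-0.07},{"fingers":0,"x":0.0006,"y":-0.0199,"z":-0.0004,"ax":0,"ay":1.75,"az":-0.07},{"fingers":0,"x":0.0006,"y":-0.0199,"z":-0.0004,"ax":0,"ay":1.75,"az":-0.07},{"fingers":0,"x":0.0006,"y":-0.0199,"z":-0.0004,"ax":0,"ay":1.75,"az":-0.07},{"fingers":0,"x":0.0006,"y":-0.0199,"z":-0.0004,"ax":0,"ay":1.75,"az":-0.07},{"fingers":0,"x":0.0006,"y":-0.0199,"z":-0.0004,"ax":0,"ay":1.75,"az":-0.07}])

```text
clock: 13.57
tcp_pos: [0.517, -0.2171, 0.248]
orientation: [0.017, 2.899, -0.007]
contact_force: [-0.1, -0.5, 0.4]
grip_width: 0.0493
gripper_force: 44.5
```

>>> arm_command(rows=[{"fingers":0,"x":0.0006,"y":-0.0199,"z":-0.0004,"ax":0,"ay":1.75,"az":-0.07},{"fingers":0,"x":0.0006,"y":-0.0199,"z":-0.0004,"ax":0,"ay":1.75,"az":-0.07},{"fingers":0,"x":0.0006,"y":-0.0199,"z":-0.0004,"ax":0,"ay":1.75,"az":-0.07},{"fingers":0,"x":0.0006,"y":-0.0199,"z":-0.0004,"ax":0,"ay":1.75,"az":-0.07},{"fingers":0,"x":0.0006,"y":-0.0199,"z":-0.0004,"ax":0,"ay":1.75,"az":-0.07},{"fingers":0,"x":0.0006,"y":-0.0199,"z":-0.0004,"ax":0,"ay":1.75,"az":-0.07},{"fingers":0,"x":0.0006,"y":-0.0199,"z":-0.0004,"ax":0,"ay":1.75,"az":-0.07},{"fingers":0,"x":0.0006,"y":-0.0199,"z":-0.0004,"ax":0,"ay":1.75,"az":-0.07}])

```text
clock: 14.23
tcp_pos: [0.5106, -0.3762, 0.2509]
orientation: [-0.004, -3.139, 0.007]
contact_force: [-0.1, -0.4, -0.8]
grip_width: 0.0491
gripper_force: 44.5
```

Run:
```python
from h import *
o=r.get_obs(); print(o["clock"],np.round(o["tcp_pos"],4),np.round(o["joints"],2),np.round(o["contact_force"],2),o["grip_width"])
Rb=Ro.from_matrix(np.array([[-1,0,0],[0,1,0],[0,0,-1.]]))
plan(np.array([.511,-.375,.097]),Rb,10)
```

```text
14.2333 [ 0.5106 -0.3762  0.2509] [ 1.    0.49 -0.65  1.62  0.32  1.14  1.84] [-0.06 -0.36 -0.79] 0.049109819343326706
n 10 shift [-5e-05, 0.00016, 0.01539] turn [-0.026, -0.012, -0.015]
```

>>> arm_command(rows=[{"fingers":0,"x":0,"y":0,"z":0.018,"ax":0,"ay":0,"az":0},{"fingers":0,"x":0,"y":0,"z":0.02,"ax":0,"ay":0,"az":0},{"fingers":0,"x":0,"y":0,"z":0.02,"ax":0,"ay":0,"az":0},{"fingers":0,"x":0,"y":0,"z":0.02,"ax":0,"ay":0,"az":0},{"fingers":0,"x":0,"y":0,"z":0.02,"ax":0,"ay":0,"az":0},{"fingers":0,"x":0,"y":0,"z":0.02,"ax":0,"ay":0,"az":0},{"fingers":0,"x":0,"y":0,"z":0.016,"ax":0,"ay":0,"az":0},{"fingers":0,"x":0,"y":0,"z":0.012,"ax":0,"ay":0,"az":0},{"fingers":0,"x":0,"y":0,"z":0.007,"ax":0,"ay":0,"az":0},{"fingers":0,"x":0,"y":0,"z":0.0,"ax":0,"ay":0,"az":0}])

```text
clock: 15.07
tcp_pos: [0.5101, -0.3755, 0.0967]
orientation: [-0.004, -3.139, 0.005]
contact_force: [-0.7, 0.3, -0.3]
grip_width: 0.0498
gripper_force: 44.5
```

>>> arm_command(rows=[{"fingers":0,"x":0,"y":0,"z":0,"ax":0,"ay":0,"az":0},{"fingers":0,"x":0,"y":0,"z":0,"ax":0,"ay":0,"az":0}])

```text
clock: 15.23
tcp_pos: [0.5116, -0.3762, 0.0994]
orientation: [0.004, 3.14, -0.009]
contact_force: [0.5, -0.2, -0.9]
grip_width: 0.0495
gripper_force: 44.5
```

>>> arm_command(rows=[{"fingers":0,"x":0,"y":0,"z":0.002,"ax":0,"ay":0,"az":0},{"fingers":0,"x":0,"y":0,"z":0.001,"ax":0,"ay":0,"az":0},{"fingers":0,"x":0,"y":0,"z":0,"ax":0,"ay":0,"az":0},{"fingers":0.6,"x":0,"y":0,"z":0,"ax":0,"ay":0,"az":0},{"fingers":0.6,"x":0,"y":0,"z":0,"ax":0,"ay":0,"az":0},{"fingers":0.6,"x":0,"y":0,"z":0,"ax":0,"ay":0,"az":0},{"fingers":0.6,"x":0,"y":0,"z":0,"ax":0,"ay":0,"az":0},{"fingers":0.6,"x":0,"y":0,"z":0,"ax":0,"ay":0,"az":0}])

```text
clock: 15.9
tcp_pos: [0.5109, -0.3759, 0.0954]
orientation: [-0.004, -3.141, 0.007]
contact_force: [1.3, 0.3, 0.7]
grip_width: 0.0686
gripper_force: 0.0
```

>>> arm_command(rows=[{"fingers":0.6,"x":0,"y":0,"z":-0.01,"ax":0,"ay":0,"az":0},{"fingers":0.6,"x":0,"y":0,"z":-0.02,"ax":0,"ay":0,"az":0},{"fingers":0.6,"x":0,"y":0,"z":-0.02,"ax":0,"ay":0,"az":0},{"fingers":0.6,"x":0,"y":0,"z":-0.02,"ax":0,"ay":0,"az":0},{"fingers":0.6,"x":0,"y":0,"z":-0.02,"ax":0,"ay":0,"az":0},{"fingers":0.6,"x":0,"y":0,"z":-0.02,"ax":0,"ay":0,"az":0},{"fingers":0.6,"x":0,"y":0,"z":-0.02,"ax":0,"ay":0,"az":0},{"fingers":0.6,"x":0,"y":0,"z":-0.02,"ax":0,"ay":0,"az":0},{"fingers":0.6,"x":0,"y":0,"z":-0.02,"ax":0,"ay":0,"az":0}])

```text
clock: 16.65
tcp_pos: [0.5108, -0.3749, 0.2672]
orientation: [0.004, 3.141, -0.008]
contact_force: [0.1, -0.4, -0.8]
grip_width: 0.0688
gripper_force: 0.0
```

Run:
```python
from h import *
o=r.get_obs(); print(o["clock"],np.round(o["tcp_pos"],4),np.round(o["joints"],2),np.round(o["contact_force"],2),o["grip_width"])
d=grab("top"); cv2.imwrite("pics/t2.png",d["frame"][...,::-1]); P=pts(d)
q=P[180:230,95:150].reshape(-1,3); q=q[(q[:,2]>.085)&(q[:,2]<.115)]
print("spare",cv2.minAreaRect((q[:,:2]*1000).astype(np.float32)))
p0=np.array([.510,.4190,.26]); 
Rs=Ro.from_euler('z',np.radians(27))*Ro.from_matrix(np.diag([-1,1,-1.]))
plan(p0,Rs,30)
plan(p0,Rs*Ro.from_euler('z',np.pi),34)
```

```text
16.65 [ 0.5108 -0.3749  0.2672] [ 1.01  0.47 -0.65  1.61  0.31  1.16  1.85] [ 0.15 -0.41 -0.84] 0.06879794038387782
spare ((511.16259765625, 419.4353332519531), (66.0935287475586, 50.90472412109375), 26.305282592773438)
n 30 shift [-0.00591, 0.02608, 0.00029] turn [-0.018, 0.007, -0.905]
n 34 shift [0.0309, 0.00856, 0.00017] turn [0.008, 0.022, 4.496]
```

View pics/t2.png

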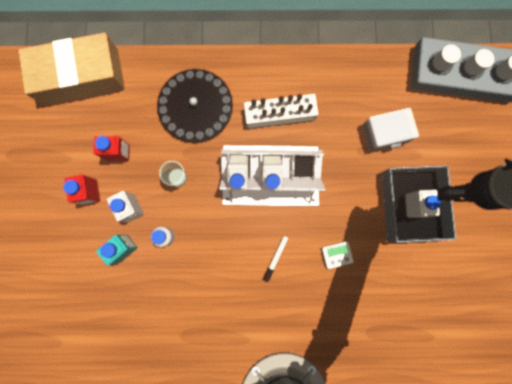

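The top view shows the empty bottle standing in the bin at (425,202) and the right seat empty at (305,167). The other bottles have not moved. I go to the spare.

>>> arm_command(rows=[{"fingers":0.6,"x":-0.0059,"y":0.0261,"z":0.0003,"ax":-0.02,"ay":0,"az":-0.9},{"fingers":0.6,"x":-0.0059,"y":0.0261,"z":0.0003,"ax":-0.02,"ay":0,"az":-0.9},{"fingers":0.6,"x":-0.0059,"y":0.0261,"z":0.0003,"ax":-0.02,"ay":0,"az":-0.9},{"fingers":0.6,"x":-0.0059,"y":0.0261,"z":0.0003,"ax":-0.02,"ay":0,"az":-0.9},{"fingers":0.6,"x":-0.0059,"y":0.0261,"z":0.0003,"ax":-0.02,"ay":0,"az":-0.9},{"fingers":0.6,"x":-0.0059,"y":0.0261,"z":0.0003,"ax":-0.02,"ay":0,"az":-0.9},{"fingers":0.6,"x":-0.0059,"y":0.0261,"z":0.0003,"ax":-0.02,"ay":0,"az":-0.9},{"fingers":0.6,"x":-0.0059,"y":0.0261,"z":0.0003,"ax":-0.02,"ay":0,"az":-0.9},{"fingers":0.6,"x":-0.0059,"y":0.0261,"z":0.0003,"ax":-0.02,"ay":0,"az":-0.9},{"fingers":0.6,"x":-0.0059,"y":0.0261,"z":0.0003,"ax":-0.02,"ay":0,"az":-0.9}])

```text
clock: 17.53
tcp_pos: [0.5519, -0.1096, 0.2622]
orientation: [-0.244, 3.132, -0.002]
contact_force: [0.1, -0.2, 0.5]
grip_width: 0.0685
gripper_force: 0.0
```

>>> arm_command(rows=[{"fingers":0.6,"x":-0.0059,"y":0.0261,"z":0.0003,"ax":-0.02,"ay":0,"az":-0.9},{"fingers":0.6,"x":-0.0059,"y":0.0261,"z":0.0003,"ax":-0.02,"ay":0,"az":-0.9},{"fingers":0.6,"x":-0.0059,"y":0.0261,"z":0.0003,"ax":-0.02,"ay":0,"az":-0.9},{"fingers":0.6,"x":-0.0059,"y":0.0261,"z":0.0003,"ax":-0.02,"ay":0,"az":-0.9},{"fingers":0.6,"x":-0.0059,"y":0.0261,"z":0.0003,"ax":-0.02,"ay":0,"az":-0.9},{"fingers":0.6,"x":-0.0059,"y":0.0261,"z":0.0003,"ax":-0.02,"ay":0,"az":-0.9},{"fingers":0.6,"x":-0.0059,"y":0.0261,"z":0.0003,"ax":-0.02,"ay":0,"az":-0.9},{"fingers":0.6,"x":-0.0059,"y":0.0261,"z":0.0003,"ax":-0.02,"ay":0,"az":-0.9},{"fingers":0.6,"x":-0.0059,"y":0.0261,"z":0.0003,"ax":-0.02,"ay":0,"az":-0.9},{"fingers":0.6,"x":-0.0059,"y":0.0261,"z":0.0003,"ax":-0.02,"ay":0,"az":-0.9}])

```text
clock: 18.37
tcp_pos: [0.5509, 0.1576, 0.2592]
orientation: [0.489, -3.103, -0.003]
contact_force: [0.8, 0.2, -0.4]
grip_width: 0.0682
gripper_force: 0.0
```

>>> arm_command(rows=[{"fingers":0.6,"x":-0.0059,"y":0.0261,"z":0.0003,"ax":-0.02,"ay":0,"az":-0.9},{"fingers":0.6,"x":-0.0059,"y":0.0261,"z":0.0003,"ax":-0.02,"ay":0,"az":-0.9},{"fingers":0.6,"x":-0.0059,"y":0.0261,"z":0.0003,"ax":-0.02,"ay":0,"az":-0.9},{"fingers":0.6,"x":-0.0059,"y":0.0261,"z":0.0003,"ax":-0.02,"ay":0,"az":-0.9},{"fingers":0.6,"x":-0.0059,"y":0.0261,"z":0.0003,"ax":-0.02,"ay":0,"az":-0.9},{"fingers":0.6,"x":-0.0059,"y":0.0261,"z":0.0003,"ax":-0.02,"ay":0,"az":-0.9},{"fingers":0.6,"x":-0.0059,"y":0.0261,"z":0.0003,"ax":-0.02,"ay":0,"az":-0.9},{"fingers":0.6,"x":-0.0059,"y":0.0261,"z":0.0003,"ax":-0.02,"ay":0,"az":-0.9},{"fingers":0.6,"x":-0.0059,"y":0.0261,"z":0.0003,"ax":-0.02,"ay":0,"az":-0.9},{"fingers":0.6,"x":-0.0059,"y":0.0261,"z":0.0003,"ax":-0.02,"ay":0,"az":-0.9}])

```text
clock: 19.2
tcp_pos: [0.5082, 0.4214, 0.2572]
orientation: [0.73, -3.055, -0.009]
contact_force: [0.2, 0.2, 1.0]
grip_width: 0.0685
gripper_force: 0.0
```

Run:
```python
from h import *
o=r.get_obs(); print(o["clock"],np.round(o["tcp_pos"],4),np.round(o["joints"],2),np.round(o["contact_force"],2),o["grip_width"])
Rs=Ro.from_euler('z',np.radians(26.6))*Ro.from_matrix(np.diag([-1,1,-1.]))
plan(np.array([.5103,.4190,.26]),Rs,2)
```

```text
19.2 [0.5082 0.4214 0.2572] [-0.2   0.59 -0.88  1.54  0.47  1.23  0.89] [0.24 0.25 1.02] 0.06845428489646188
n 2 shift [-0.00039, -0.00153, -0.00141] turn [0.168, 0.014, 0.145]
```

>>> arm_command(rows=[{"fingers":0.6,"x":-0.0004,"y":-0.0015,"z":0.01,"ax":0.17,"ay":0,"az":0.15},{"fingers":0.6,"x":-0.0004,"y":-0.0015,"z":0.01,"ax":0.17,"ay":0,"az":0.15},{"fingers":0.6,"x":0,"y":0,"z":0.02,"ax":0,"ay":0,"az":0},{"fingers":0.6,"x":0,"y":0,"z":0.02,"ax":0,"ay":0,"az":0},{"fingers":0.6,"x":0,"y":0,"z":0.02,"ax":0,"ay":0,"az":0},{"fingers":0.6,"x":0,"y":0,"z":0.02,"ax":0,"ay":0,"az":0},{"fingers":0.6,"x":0,"y":0,"z":0.02,"ax":0,"ay":0,"az":0},{"fingers":0.6,"x":0,"y":0,"z":0.02,"ax":0,"ay":0,"az":0},{"fingers":0.6,"x":0,"y":0,"z":0.02,"ax":0,"ay":0,"az":0},{"fingers":0.6,"x":0,"y":0,"z":0.01,"ax":0,"ay":0,"az":0}])

```text
clock: 20.03
tcp_pos: [0.5106, 0.415, 0.0837]
orientation: [0.718, -3.056, 0.005]
contact_force: [-0.2, -1.0, 0.8]
grip_width: 0.0688
gripper_force: 0.0
```

>>> arm_command(rows=[{"fingers":0.6,"x":0,"y":0,"z":0,"ax":0,"ay":0,"az":0},{"fingers":0.6,"x":0,"y":0,"z":0,"ax":0,"ay":0,"az":0}])

```text
clock: 20.2
tcp_pos: [0.5109, 0.4172, 0.0866]
orientation: [0.72, -3.058, 0.001]
contact_force: [-0.8, 1.4, 0.8]
grip_width: 0.0681
gripper_force: 0.0
```

Run:
```python
from h import *
o=r.get_obs(); print(o["clock"],np.round(o["tcp_pos"],4),np.round(o["contact_force"],2))
Rs=Ro.from_euler('z',np.radians(26.6))*Ro.from_matrix(np.diag([-1,1,-1.]))
plan(np.array([.5103,.4190,.086]),Rs,1)
```

```text
20.2 [0.5109 0.4172 0.0866] [-0.78  1.36  0.85]
n 1 shift [-0.00024, 0.00188, 0.00056] turn [-0.026, -0.032, -0.098]
```

>>> arm_command(rows=[{"fingers":0.6,"x":0,"y":0.0018,"z":0,"ax":0,"ay":0,"az":0},{"fingers":0,"x":0,"y":0,"z":0,"ax":0,"ay":0,"az":0},{"fingers":0,"x":0,"y":0,"z":0,"ax":0,"ay":0,"az":0},{"fingers":0,"x":0,"y":0,"z":0,"ax":0,"ay":0,"az":0},{"fingers":0,"x":0,"y":0,"z":0,"ax":0,"ay":0,"az":0},{"fingers":0,"x":0,"y":0,"z":0,"ax":0,"ay":0,"az":0},{"fingers":0,"x":0,"y":0,"z":0,"ax":0,"ay":0,"az":0}], grip_force=60)

```text
clock: 20.78
tcp_pos: [0.5105, 0.4205, 0.0884]
orientation: [-0.721, 3.055, 0.002]
contact_force: [-0.8, -0.8, 6.7]
grip_width: 0.0492
gripper_force: 63.5
```

>>> arm_command(rows=[{"fingers":0,"x":0,"y":0,"z":-0.01,"ax":0,"ay":0,"az":0},{"fingers":0,"x":0,"y":0,"z":-0.025,"ax":0,"ay":0,"az":0},{"fingers":0,"x":0,"y":0,"z":-0.025,"ax":0,"ay":0,"az":0},{"fingers":0,"x":0,"y":0,"z":-0.025,"ax":0,"ay":0,"az":0},{"fingers":0,"x":0,"y":0,"z":-0.025,"ax":0,"ay":0,"az":0},{"fingers":0,"x":0,"y":0,"z":-0.025,"ax":0,"ay":0,"az":0},{"fingers":0,"x":0,"y":0,"z":-0.025,"ax":0,"ay":0,"az":0},{"fingers":0,"x":0,"y":0,"z":-0.025,"ax":0,"ay":0,"az":0},{"fingers":0,"x":0,"y":0,"z":-0.025,"ax":0,"ay":0,"az":0},{"fingers":0,"x":0,"y":0,"z":-0.01,"ax":0,"ay":0,"az":0}])

```text
clock: 21.62
tcp_pos: [0.5098, 0.4206, 0.3106]
orientation: [-0.721, 3.054, 0.004]
contact_force: [-0.4, 1.4, -2.9]
grip_width: 0.0492
gripper_force: 63.4
```

Run:
```python
from h import *
o=r.get_obs(); print(o["clock"],np.round(o["tcp_pos"],4),np.round(o["joints"],2),np.round(o["contact_force"],2),o["grip_width"])
t=base["R"]+n_*.205+X*.005; print(t)
# first across at height (rotate too), then down
t2=t+np.array([0,0,.05]); plan(t2,Rt,20)
c=cur()
```

```text
21.6167 [0.5098 0.4206 0.3106] [-0.19  0.55 -0.9   1.48  0.44  1.32  0.91] [-0.4   1.39 -2.88] 0.04923829105508082
[ 0.52679321 -0.05667692  0.24235161]
n 20 shift [0.00498, -0.02359, 0.00022] turn [0.346, -1.362, 1.359]
```

Run:
```python
from h import *
c=cur()
for k in (0,4,8,10,12,14,16,18,20):
    p,R=fwd(c,[(k,np.array([.005,-.0236,.0002]),np.array([.346,-1.362,1.359]))])
    b=np.array([R.apply([sx*.033,sy*.025,.086])+p for sx in(-1,1) for sy in(-1,1)])
    print(k,p.round(3),"low",b[:,2].min().round(3))
```

```text
0 [0.51  0.421 0.311] low 0.224
4 [0.531 0.326 0.31 ] low 0.22
8 [0.543 0.231 0.308] low 0.217
10 [0.546 0.183 0.307] low 0.215
12 [0.546 0.134 0.305] low 0.213
14 [0.544 0.086 0.303] low 0.211
16 [0.54  0.038 0.301] low 0.208
18 [ 0.534 -0.01   0.297] low 0.205
20 [ 0.526 -0.057  0.293] low 0.201
```

Its lowest point stays above 0.20 m, clear of the caps at 0.18 m.

>>> arm_command(rows=[{"fingers":0,"x":0.005,"y":-0.0236,"z":0.0002,"ax":0.346,"ay":-1.362,"az":1.359},{"fingers":0,"x":0.005,"y":-0.0236,"z":0.0002,"ax":0.346,"ay":-1.362,"az":1.359},{"fingers":0,"x":0.005,"y":-0.0236,"z":0.0002,"ax":0.346,"ay":-1.362,"az":1.359},{"fingers":0,"x":0.005,"y":-0.0236,"z":0.0002,"ax":0.346,"ay":-1.362,"az":1.359},{"fingers":0,"x":0.005,"y":-0.0236,"z":0.0002,"ax":0.346,"ay":-1.362,"az":1.359},{"fingers":0,"x":0.005,"y":-0.0236,"z":0.0002,"ax":0.346,"ay":-1.362,"az":1.359},{"fingers":0,"x":0.005,"y":-0.0236,"z":0.0002,"ax":0.346,"ay":-1.362,"az":1.359},{"fingers":0,"x":0.005,"y":-0.0236,"z":0.0002,"ax":0.346,"ay":-1.362,"az":1.359},{"fingers":0,"x":0.005,"y":-0.0236,"z":0.0002,"ax":0.346,"ay":-1.362,"az":1.359},{"fingers":0,"x":0.005,"y":-0.0236,"z":0.0002,"ax":0.346,"ay":-1.362,"az":1.359}])

```text
clock: 22.45
tcp_pos: [0.5445, 0.1799, 0.3026]
orientation: [-0.324, 2.88, -0.007]
contact_force: [0.7, -0.4, -3.2]
grip_width: 0.0491
gripper_force: 63.5
```

>>> arm_command(rows=[{"fingers":0,"x":0.005,"y":-0.0236,"z":0.0002,"ax":0.346,"ay":-1.362,"az":1.359},{"fingers":0,"x":0.005,"y":-0.0236,"z":0.0002,"ax":0.346,"ay":-1.362,"az":1.359},{"fingers":0,"x":0.005,"y":-0.0236,"z":0.0002,"ax":0.346,"ay":-1.362,"az":1.359},{"fingers":0,"x":0.005,"y":-0.0236,"z":0.0002,"ax":0.346,"ay":-1.362,"az":1.359},{"fingers":0,"x":0.005,"y":-0.0236,"z":0.0002,"ax":0.346,"ay":-1.362,"az":1.359},{"fingers":0,"x":0.005,"y":-0.0236,"z":0.0002,"ax":0.346,"ay":-1.362,"az":1.359},{"fingers":0,"x":0.005,"y":-0.0236,"z":0.0002,"ax":0.346,"ay":-1.362,"az":1.359},{"fingers":0,"x":0.005,"y":-0.0236,"z":0.0002,"ax":0.346,"ay":-1.362,"az":1.359},{"fingers":0,"x":0.005,"y":-0.0236,"z":0.0002,"ax":0.346,"ay":-1.362,"az":1.359},{"fingers":0,"x":0.005,"y":-0.0236,"z":0.0002,"ax":0.346,"ay":-1.362,"az":1.359}])

```text
clock: 23.28
tcp_pos: [0.5244, -0.0589, 0.2891]
orientation: [0.028, 2.657, -0.012]
contact_force: [0.1, 0.1, -4.4]
grip_width: 0.0492
gripper_force: 63.5
```

>>> arm_command(rows=[{"fingers":0,"x":0,"y":0,"z":0,"ax":0,"ay":0,"az":0},{"fingers":0,"x":0,"y":0,"z":0,"ax":0,"ay":0,"az":0}])

```text
clock: 23.45
tcp_pos: [0.5241, -0.0593, 0.2886]
orientation: [0.031, 2.659, -0.012]
contact_force: [-1.4, -0.4, -3.3]
grip_width: 0.0491
gripper_force: 63.7
```

Run:
```python
from h import *
o=r.get_obs(); print(o["clock"],np.round(o["tcp_pos"],4),np.round(o["joints"],2),np.round(o["contact_force"],2),o["grip_width"])
# cap of the held bottle in tool axes: refs from where the empty one was held at its grip: [.5786,-.0582,.1351]
g=np.array([.5784,-.0582,.1353])
plan(g+n_*.045+X*.004,Rt,9)
d=grab("scene"); P=pts(d); f=d["frame"]; np.savez("s3.npz",**d)
p,R=cur(); q=R.inv().apply((P-p).reshape(-1,3)); col=f.reshape(-1,3).astype(int)
# body white points well below pads (tool z 25..80), bottle box
m=(abs(q[:,0])<.045)&(abs(q[:,1])<.035)&(q[:,2]>.03)&(q[:,2]<.1)
qq=q[m]; print(len(qq),"min",np.percentile(qq,2,axis=0).round(4),"max",np.percentile(qq,98,axis=0).round(4))
face=qq[(qq[:,0]<-.02)]; 
if len(face)>20:
    A=np.c_[face[:,1:],np.ones(len(face))]; s=np.linalg.lstsq(A,face[:,0],rcond=None)[0]; print("+x face: x=",s.round(4),len(face))
cv2.imwrite("pics/s3.png",cv2.resize(f[110:270,150:350],None,fx=3.5,fy=3.5)[...,::-1])
```

```text
23.45 [ 0.5241 -0.0593  0.2886] [ 0.71  0.03 -0.73  2.15  0.08  0.49  1.48] [-1.44 -0.44 -3.29] 0.049105629498004864
n 9 shift [0.00218, 0.00028, 0.01288] turn [-0.029, -0.04, -0.008]
498 min [-0.0351 -0.0287  0.031 ] max [0.0278 0.0196 0.0838]
+x face: x= [-0.0579  0.0173 -0.0326] 333
```

View pics/s3.png

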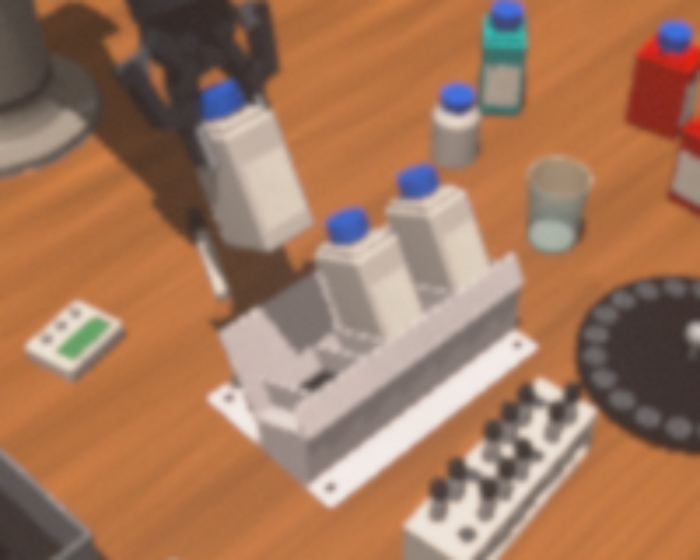

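The held spare is at (255,190) in the crop, leaning parallel to its neighbours. The open right seat is below it at (310,375). I descend along the axis.

>>> arm_command(rows=[{"fingers":0,"x":0.0022,"y":0.0003,"z":0.0129,"ax":-0.03,"ay":-0.04,"az":0},{"fingers":0,"x":0.0022,"y":0.0003,"z":0.0129,"ax":-0.03,"ay":-0.04,"az":0},{"fingers":0,"x":0.0022,"y":0.0003,"z":0.0129,"ax":-0.03,"ay":-0.04,"az":0},{"fingers":0,"x":0.0022,"y":0.0003,"z":0.0129,"ax":-0.03,"ay":-0.04,"az":0},{"fingers":0,"x":0.0022,"y":0.0003,"z":0.0129,"ax":-0.03,"ay":-0.04,"az":0},{"fingers":0,"x":0.0022,"y":0.0003,"z":0.0129,"ax":-0.03,"ay":-0.04,"az":0},{"fingers":0,"x":0.0022,"y":0.0003,"z":0.0129,"ax":-0.03,"ay":-0.04,"az":0},{"fingers":0,"x":0.0022,"y":0.0003,"z":0.0129,"ax":-0.03,"ay":-0.04,"az":0},{"fingers":0,"x":0.0022,"y":0.0003,"z":0.0129,"ax":-0.03,"ay":-0.04,"az":0}])

```text
clock: 24.25
tcp_pos: [0.5636, -0.0543, 0.1776]
orientation: [0.022, 2.65, -0.003]
contact_force: [0.6, -0.2, -3.7]
grip_width: 0.0489
gripper_force: 63.9
```

>>> arm_command(rows=[{"fingers":0,"x":0,"y":0,"z":0,"ax":0,"ay":0,"az":0},{"fingers":0,"x":0,"y":0,"z":0,"ax":0,"ay":0,"az":0}])

```text
clock: 24.42
tcp_pos: [0.563, -0.0544, 0.1778]
orientation: [0.022, 2.651, -0.003]
contact_force: [-0.4, -0.3, -3.6]
grip_width: 0.0492
gripper_force: 63.6
```

Run:
```python
from h import *
o=r.get_obs(); print(o["clock"],np.round(o["tcp_pos"],4),np.round(o["contact_force"],2),o["grip_width"])
g=np.array([.5784,-.0582,.1353])
plan(g+X*.003,Rt,9)
```

```text
24.4167 [ 0.563  -0.0544  0.1778] [-0.36 -0.28 -3.6 ] 0.04918065790719867
n 9 shift [0.00037, -0.0004, 0.00497] turn [0.023, 0.012, 0.022]
```

>>> arm_command(rows=[{"fingers":0,"x":0.0015,"y":-0.0018,"z":0,"ax":0.1,"ay":0.05,"az":0.1},{"fingers":0,"x":0.0015,"y":-0.0018,"z":0,"ax":0.1,"ay":0.05,"az":0.1},{"fingers":0,"x":0,"y":0,"z":0,"ax":0,"ay":0,"az":0},{"fingers":0,"x":0,"y":0,"z":0,"ax":0,"ay":0,"az":0}])

```text
clock: 24.75
tcp_pos: [0.5604, -0.0601, 0.1775]
orientation: [0.032, 2.65, -0.009]
contact_force: [-0.6, 0.1, -3.8]
grip_width: 0.0486
gripper_force: 63.6
```

Run:
```python
from h import *
o=r.get_obs(); print(o["clock"],np.round(o["tcp_pos"],4),np.round(o["contact_force"],2),o["grip_width"])
g=np.array([.5784,-.0582,.1353])
plan(g+X*.003,Rt,9)
```

```text
24.75 [ 0.5604 -0.0601  0.1775] [-0.64  0.07 -3.78] 0.04857252364626651
n 9 shift [0.00011, 0.00026, 0.00508] turn [-0.015, 0.016, -0.019]
```

>>> arm_command(rows=[{"fingers":0,"x":0.0005,"y":0.0015,"z":0.004,"ax":-0.05,"ay":0,"az":-0.05},{"fingers":0,"x":0.0005,"y":0,"z":0.004,"ax":0,"ay":0,"az":0},{"fingers":0,"x":0,"y":0,"z":0.004,"ax":0,"ay":0,"az":0},{"fingers":0,"x":0,"y":0,"z":0,"ax":0,"ay":0,"az":0}])

```text
clock: 25.08
tcp_pos: [0.5651, -0.0581, 0.1649]
orientation: [0.03, 2.652, -0.007]
contact_force: [0.4, -0.0, -4.3]
grip_width: 0.0492
gripper_force: 63.7
```

>>> arm_command(rows=[{"fingers":0,"x":0,"y":0,"z":0.004,"ax":0,"ay":0,"az":0},{"fingers":0,"x":0,"y":0,"z":0.004,"ax":0,"ay":0,"az":0},{"fingers":0,"x":0,"y":0,"z":0.004,"ax":0,"ay":0,"az":0},{"fingers":0,"x":0,"y":0,"z":0.004,"ax":0,"ay":0,"az":0}])

```text
clock: 25.42
tcp_pos: [0.5729, -0.0584, 0.1512]
orientation: [0.03, 2.651, -0.007]
contact_force: [0.4, -0.3, -3.7]
grip_width: 0.0488
gripper_force: 63.7
```

Run:
```python
from h import *
o=r.get_obs(); print(o["clock"],np.round(o["tcp_pos"],4),np.round(o["contact_force"],2),o["grip_width"])
g=np.array([.5784,-.0582,.1353])
plan(g+X*.003,Rt,4)
```

```text
25.4167 [ 0.5729 -0.0584  0.1512] [ 0.35 -0.26 -3.75] 0.048777976892219264
n 4 shift [-9e-05, 8e-05, 0.00417] turn [-0.01, 0.023, -0.02]
```

>>> arm_command(rows=[{"fingers":0,"x":0,"y":0,"z":0.004,"ax":0,"ay":0,"az":0},{"fingers":0,"x":0,"y":0,"z":0.004,"ax":0,"ay":0,"az":0},{"fingers":0,"x":0.001,"y":0,"z":0.004,"ax":0,"ay":0,"az":0},{"fingers":0,"x":0.001,"y":0,"z":0.003,"ax":0,"ay":0,"az":0},{"fingers":0,"x":0,"y":0,"z":0,"ax":0,"ay":0,"az":0},{"fingers":0,"x":0,"y":0,"z":0,"ax":0,"ay":0,"az":0}])

```text
clock: 25.92
tcp_pos: [0.5782, -0.0587, 0.1382]
orientation: [0.03, 2.65, -0.009]
contact_force: [-8.6, 0.1, 8.6]
grip_width: 0.0493
gripper_force: 65.7
```

>>> arm_command(rows=[{"fingers":0,"x":0,"y":0,"z":0.001,"ax":0,"ay":0,"az":0},{"fingers":0,"x":0,"y":0,"z":0.001,"ax":0,"ay":0,"az":0},{"fingers":0,"x":0,"y":0,"z":0,"ax":0,"ay":0,"az":0}])

```text
clock: 26.17
tcp_pos: [0.5782, -0.0588, 0.138]
orientation: [0.029, 2.648, -0.011]
contact_force: [-30.9, 0.4, 39.3]
grip_width: 0.0495
gripper_force: 70.1
```

The forces show firm contact along the seat axis. The height matches too: I gripped the spare 88 mm above its base. I release and back off.

>>> arm_command(rows=[{"fingers":0,"x":0,"y":0,"z":-0.002,"ax":0,"ay":0,"az":0},{"fingers":0.46,"x":0,"y":0,"z":0,"ax":0,"ay":0,"az":0},{"fingers":0.46,"x":0,"y":0,"z":0,"ax":0,"ay":0,"az":0},{"fingers":0.46,"x":0,"y":0,"z":0,"ax":0,"ay":0,"az":0},{"fingers":0.46,"x":0,"y":0,"z":0,"ax":0,"ay":0,"az":0},{"fingers":0.46,"x":0,"y":0,"z":0,"ax":0,"ay":0,"az":0}])

```text
clock: 26.67
tcp_pos: [0.5784, -0.0585, 0.1374]
orientation: [0.03, 2.651, -0.007]
contact_force: [0.2, 0.9, 0.4]
grip_width: 0.0623
gripper_force: 0.0
```

>>> arm_command(rows=[{"fingers":0.46,"x":0,"y":0,"z":-0.01,"ax":0,"ay":0,"az":0},{"fingers":0.46,"x":0,"y":0,"z":-0.015,"ax":0,"ay":0,"az":0},{"fingers":0.46,"x":0,"y":0,"z":-0.015,"ax":0,"ay":0,"az":0},{"fingers":0.46,"x":0,"y":0,"z":-0.015,"ax":0,"ay":0,"az":0},{"fingers":0.46,"x":0,"y":0,"z":-0.015,"ax":0,"ay":0,"az":0},{"fingers":0.46,"x":0,"y":0,"z":-0.015,"ax":0,"ay":0,"az":0},{"fingers":0.46,"x":0,"y":0,"z":-0.02,"ax":0,"ay":0,"az":0},{"fingers":0.46,"x":0.02,"y":-0.02,"z":-0.02,"ax":0,"ay":0,"az":0},{"fingers":0.46,"x":0.02,"y":-0.02,"z":-0.02,"ax":0,"ay":0,"az":0},{"fingers":0.46,"x":0.02,"y":-0.02,"z":-0.02,"ax":0,"ay":0,"az":0}])

```text
clock: 27.5
tcp_pos: [0.473, -0.0972, 0.2467]
orientation: [0.031, 2.656, -0.007]
contact_force: [-1.2, -0.0, -0.1]
grip_width: 0.0622
gripper_force: 0.0
```

>>> arm_command(rows=[{"fingers":0.46,"x":0.01,"y":-0.025,"z":0,"ax":0,"ay":0,"az":0},{"fingers":0.46,"x":0.01,"y":-0.025,"z":0,"ax":0,"ay":0,"az":0},{"fingers":0.46,"x":0.01,"y":-0.025,"z":0,"ax":0,"ay":0,"az":0},{"fingers":0.46,"x":0.01,"y":-0.025,"z":0,"ax":0,"ay":0,"az":0},{"fingers":0.46,"x":0,"y":0,"z":0,"ax":0,"ay":0,"az":0},{"fingers":0.46,"x":0,"y":0,"z":0,"ax":0,"ay":0,"az":0}])

```text
clock: 28.0
tcp_pos: [0.4354, -0.1972, 0.2275]
orientation: [0.037, 2.656, -0.007]
contact_force: [0.4, 1.0, -0.2]
grip_width: 0.0622
gripper_force: 0.0
```

Run:
```python
from h import *
o=r.get_obs(); print(o["clock"],np.round(o["tcp_pos"],4),np.round(o["contact_force"],2),o["grip_width"])
d=grab("top"); P=pts(d); f=d["frame"]
hsv=cv2.cvtColor(f,cv2.COLOR_RGB2HSV); m=cv2.inRange(hsv,(105,150,60),(130,255,255))
k,lab,st,c=cv2.connectedComponentsWithStats(m)
for i in range(1,k):
    if st[i,4]<25: continue
    q=P[lab==i]; q=q[(q[:,2]<.2)]; s=q@n_; t=q[s>np.percentile(s,90)-.005]
    print(c[i].round(1),len(t),t.mean(0).round(4),"along n",(t.mean(0)@n_).round(4))
s=grab("scene")["frame"]
cv2.imwrite("pics/e.png",np.hstack([cv2.resize(f[120:260,210:470],(520,280)),cv2.resize(s[140:260,180:320],(280,280))])[...,::-1])
```

```text
28.0 [ 0.4354 -0.1972  0.2275] [ 0.35  0.96 -0.19] 0.06219547446789953
[102.3 142.9] 51 [0.662  0.4612 0.1292] along n -0.1922
[236.5 180.8] 113 [0.5616 0.1164 0.1731] along n -0.1096
[272.3 181.2] 105 [0.5599 0.0293 0.1731] along n -0.1096
[307.6 180.3] 116 [ 0.5609 -0.0563  0.1744] along n -0.1098
[ 70.8 186.9] 57 [0.5505 0.5363 0.1291] along n -0.1391
[433.5 201.9] 76 [ 0.503  -0.3774  0.1372] along n -0.1187
[158.3 236.8] 59 [0.4233 0.3237 0.0869] along n -0.1188
[107.7 250. ] 68 [0.3912 0.4379 0.1293] along n -0.0652
```

View pics/e.png

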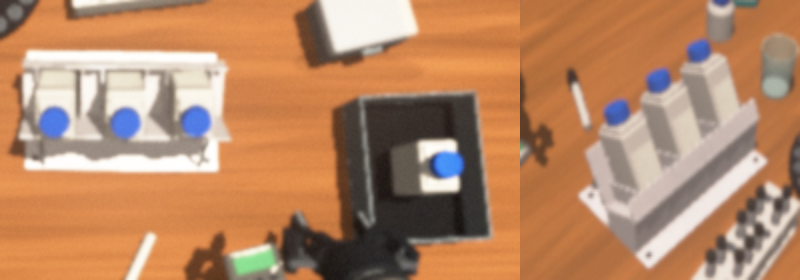

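The final views show three caps in line at (54,122), (125,122) and (195,122). All are at the same height along the seat axis to within 0.2 mm. The empty bottle stands in the bin at (435,165), and the gripper is clear.

```bash
python3 -c "
from bench import r
print(r.hand_in())"
```

```text
the job is handed in; nothing more can be done
None
```

The right-hand bottle was the empty one: it is now in the grey bin, the full spare is fully down in the right seat leaning like its neighbours, and I handed the job in at about 28 s; the hand-in returned no verdict.

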